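# Set the running clearance of a bowl finishing stand

### The arm

A 7-joint arm with a two-finger parallel gripper is mounted at the origin on the work surface. World frame = base frame: x ahead of the robot, y to its left, z up, the work surface at z = 0. Lengths are in mm, angles in rad, forces in N, time in s.
With the tool pointing down it reaches from about 400 to 850 mm from the base axis. Payload 4.5 kg.
Tool frame: the origin (TCP) lies at the very end of the fingers, on their centre line; the grasp point (between the pads) lies 19 mm behind it; z points along the fingers, y is the line along which they close (so a half turn about z gives the same grasp; the last joint's range is limited). The gripper opens to 85 mm and grips with 20 to 120 N. Pads are 22 mm wide; open, the fingers measure 114 mm over their backs; the gripper's body (76 mm by 85 mm) begins 54 mm behind the grasp point. The pads swing forward as they close: fully open they stand 13 mm farther back than shut.
Start: joints at [1.244, 0.689, -0.195, 1.565, 0.157, 0.902, -0.215], TCP at [220.671, -584.775, 198.917] pointing down, gripper open.
Joint ranges: [-3.01, 3.01], [-0.46, 2.08], [-1.47, 1.51], [0.13, 2.56], [-1, 4.14], [0.04, 2.09], [-2.66, 2.66]. Speed limits (rad/s): [2.57, 2.57, 3.14, 3.14, 3.14, 3.14, 3.14].

### API

Orientations are given as a unit quaternion [w, x, y, z].
In Python, from workcell import get_obs, vision, workorder gives the robot as it stands.
- The arm moves only by the tool carry_out, never from a script. Its argument "increments" is a list of rows, each a list of 7 numbers: the finger opening in m, from 0 to 0.0854, then the shift along the tool's x, y, z in m, then the turn, a rotation vector about the tool's x, y, z in rad. A call has 1 to 12 rows; each row shifts and turns the commanded pose from where the row before left it, along the tool's axes as they then stand; what a row does not reach is not made up. A row lasts 1/8 s, in which the tool goes at most 62.5 mm and 10.7 degrees, less where a joint would pass 70% of its speed; a pose out of reach is approached as far as the arm can. A call is refused whole if a number of a shift passes 0.0625 or a number of a turn 0.188, either way. A call with a gripper value outside its range is refused whole. The fingers move at their own pace and stop on an object; "force" is the grip in N (left out, the last holds). Time passes only in rows, so rows that do not move let the fingers close. It gives the time, the measured TCP pose, the force, the opening and the grip force at its end, in the units of the state.
- get_obs(): the state, without advancing time (a new reading comes with each control period).
- vision.grab_frame(name): name is "scene" or "top" or "wrist"; returns a dict with "pixels" (400x640x3 uint8, blue, green, red), "mtx" (3x3 intrinsics, pixels), "origin" and "attitude" of the camera in the world. Camera axes: x right, y down, z forward; pixel columns grow to the right and rows downward; lengths in mm; the calibration is good to about 2 mm. A picture is of the moment at which its call begins. There is no depth.
- workorder.finish_job(): hands the job in; it is judged then, once.
The state is a dict: "time": time; "joint_positions": joint angles; "dq": joint speeds; "joint_torque": joint torques, N m; "tcp_pos": TCP position; "ee_rot": TCP orientation; "force": force on the tool from outside, world axes, zero at the start; "ft_torque": the same for the moment, N m; "opening": opening from 0.0 (shut) to 1.0 (fully open); "finger_force": force on a finger pad.
Only numpy, scipy, OpenCV 4.12 (cv2) and the standard library are available. Lean on these libraries where they do the work, as an engineer would, in place of code of your own. Each camera call takes 0.05 s, during which the arm holds its last target. There are 200 camera calls.

### The job

First turn the black speed dial on the grey control box fully anticlockwise to its off stop. Then turn the brass thumbscrew on the green stand clockwise until it seats on the bowl, back it off a quarter turn, and finish while still gripping the thumbscrew there, without letting go. Leave the egg cup, the wax tin and the small bowl where they are.

Things in the scene. Friction and masses are not known exactly. Their poses are not given: they have to be found in the camera images.
- speed_box: Grey control box, 130 x 120 x 60 mm, fixed to the bench; origin at the centre of its underside, z up, may be yawed. The dial stands on the middle of its top. It and the green stand may swap sides of the bench.
- dial (a joint): Angle of the black speed dial about the vertical (rad), growing clockwise seen from above; 0 = off, its anticlockwise end stop; other stop at 3.5. Friction 0.04 N m; stays where left. At 0 its grip bar lies along the box's x axis, white line on the -x side, towards the red dot on the box; at angle v the bar is turned by -v about z from there.
- dial_grip (a point): Point on the dial's vertical axis at the height to grip, 37 mm above the box's top. Turns with the dial. The grip is an upright bar 42 mm long, 14 mm thick, its top 7 mm above this point, standing on a round foot of 44 mm diameter whose top is 23 mm below this point.
- stand: Green stand fixed to the bench: base plate 200 (x) x 250 (y) x 15 mm, an upturned wooden bowl (172 mm diameter), over it a bridge along y, 55 mm wide, 236 long, top 142 mm above the bench. Origin: centre of the base's underside; z up; may be yawed. The thumbscrew stands upright mid-bridge, above the origin, on an 80 mm aluminium collar (top 146 mm above the bench).
- thumbscrew (a joint): Angle of the brass thumbscrew about the vertical (rad), growing anticlockwise seen from above; 0 = seated, a firm stop (steel quill on the bowl); 1.571 = a quarter turn back; greatest 4.2. Friction 0.06 N m; stays where left, at one height. The quill moves 2 mm per rad. At angle v the wing bar is turned by +v about z from the stand's x axis; at 0 its black line points to the red dot on the collar.
- wing: Brass wing bar of the thumbscrew, to be gripped across its 14 mm: 46 mm long (own x), 14 mm thick (own y), from 6 to 38 mm above its origin, on a round brass foot of 42 mm diameter and 8 mm height. Origin on the screw's axis, 147 mm above the bench. A black line marks the +x end of its top; it points to the yellow dot on the collar at a quarter turn back. Turns with the thumbscrew.
- wing_grip (a point): Point on the thumbscrew's axis at the height to grip, 7 mm below the bar's top, 178 mm above the bench. Turns with the thumbscrew.
- egg_cup: Turned wooden egg cup, 75 mm tall, 52 mm across, loose beyond the control box (box's +x side); origin at the centre of its foot. To be left alone.
- wax_tin: Yellow round tin with a pale lid, 70 mm across, 45 mm tall, loose beyond the stand (stand's +x side); origin at the centre of its underside. To be left alone.
- small_bowl: Small dark turned wooden bowl, 76 mm across, 40 mm tall, loose on the robot's side of the control box (box's -x side); origin at the centre of its underside. To be left alone.
There are look-alikes about, which are no part of the job. Several things have the shape of the speed_box; the one meant has the colours described above.

How it is judged:
By the outcome, as a careful person would: the job done as asked, in the order asked, and still so for the second after the job is handed in, while the arm keeps its last pose, push and grip.
It also fails if it takes over 69 s, if anything falls off the work surface, if the arm or the gripper's body presses on something with over 40 N, if the wrist force passes 120 N, or if a joint passes its speed limit or range.

## Working session

There is one attempt and no reset: what is moved stays moved. The work goes in short steps, Python scripts to look and compute and a tool call to move; the robot and the scene stay as the last step left them, time stands still between calls to the robot, and variables do not carry over. Pictures are saved under pics/ and viewed, at most 10 in all, crops included, and the job is handed in when it is done.

Besides the shell and the picture viewer there is one more tool, called after ">>>" by a JSON object that holds its "api" and its "payload", one argument or row to a line. carry_out: Moves the arm, as the interface text tells. Its arguments: {"type":"object","properties":{"increments":{"type":"array"},"force":{"type":"number"}},"required":["increments"]}

```bash
mkdir -p pics
cat > h.py <<'E'
import numpy as np,cv2
from scipy.spatial.transform import Rotation as R
from workcell import get_obs,vision,workorder
def rot(q): q=np.array(q,float); return (R.from_matrix(q) if q.shape==(3,3) else R.from_quat(q[[1,2,3,0]]))
def ray(f,u,v,z):
    d=rot(f["attitude"]).apply(np.linalg.inv(np.array(f["mtx"]))@[u,v,1]); o=np.array(f["origin"],float)
    return o+d*(z-o[2])/d[2]
def proj(f,p):
    c=rot(f["attitude"]).inv().apply(np.array(p,float)-np.array(f["origin"])); q=np.array(f["mtx"])@c; return q[:2]/q[2]
def grab(n,name):
    import pickle
    f=vision.grab_frame(n); cv2.imwrite(f"pics/{name}.png",f["pixels"]); pickle.dump(f,open(f"pics/{name}.pkl","wb")); return f
def load(name):
    import pickle; return pickle.load(open(f"pics/{name}.pkl","rb"))
E
python3 - <<'E'
from h import *
for n in("top","scene"):
    f=grab(n,n+"0"); print(n,f["origin"],f["attitude"],f["mtx"])
print(get_obs())
E
```

```text
top [ 439.01453045   61.69656452 1162.84874183] [-0.04156023  0.70626144 -0.70534966  0.04415191] [[432.01374554   0.         319.0668895 ]
 [  0.         432.01374554 198.88771945]
 [  0.           0.           1.        ]]
scene [1126.66225764   13.10640073  927.9487759 ] [-0.222132    0.70129379  0.64252126 -0.21450135] [[433.89960851   0.         319.67313564]
 [  0.         433.89960851 196.92677364]
 [  0.           0.           1.        ]]
{'time': 0.1, 'joint_positions': array([ 1.24380873,  0.68990078, -0.19453867,  1.56627112,  0.15728195,
        0.90249396, -0.21508341]), 'dq': array([-0.00079492, -0.0046905 , -0.00065331, -0.00324752, -0.00114441,
        0.00205771, -0.00177685]), 'joint_torque': array([-3.78362165e-03, -5.40601552e+01, -1.27174839e+00, -1.58985758e+01,
        9.29945440e-03,  4.42684497e-03,  1.68920877e-08]), 'tcp_pos': array([ 220.37011389, -584.16284911,  198.15605799]), 'ee_rot': array([-8.17731691e-04,  9.83763806e-01,  1.79466056e-01, -1.98822992e-04]), 'force': array([-0.01648927, -0.25487721, -0.15238307]), 'ft_torque': array([-0.0551056 ,  0.01770594,  0.01251752]), 'finger_force': 0.0, 'opening': 0.9995845264515223}
```

View pics/top0.png

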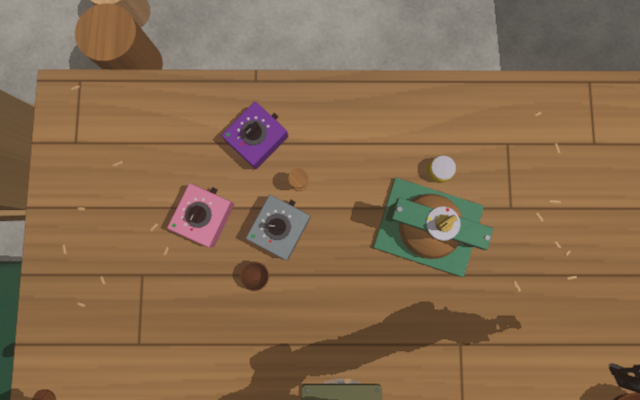

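View pics/scene0.png

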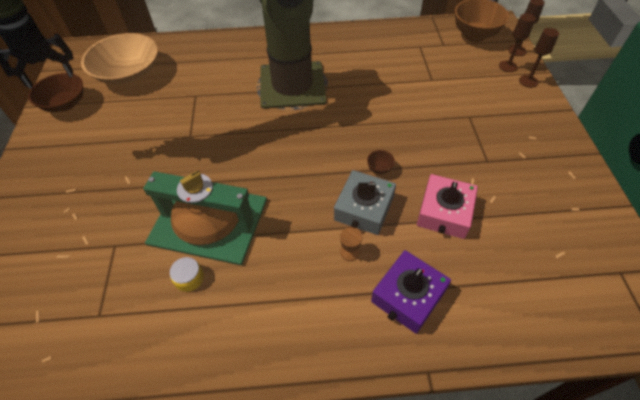

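The top view shows the grey box at about (278,227) and the stand's thumbscrew at about (445,223). Egg cup is at (298,180), bowl at (254,275) and tin at (443,169). Next I'll enlarge the box and the collar.

Run:
```python
from h import *
p=load("top0")["pixels"]
a=cv2.resize(p[190:265,240:315],(525,525),interpolation=cv2.INTER_CUBIC)
b=cv2.resize(p[199:249,420:470],None,fx=5.5,fy=5.5,interpolation=cv2.INTER_CUBIC)
c=np.zeros((525,800,3),np.uint8); c[:,:525]=a; c[:275,525:]=b; cv2.imwrite("pics/crop1.png",c)
f=load("top0")
print("dial foot z74",ray(f,277,227,74)); print("screw",ray(f,444,223,146))
```

```text
dial foot z74 [500.25860102 163.62586515  74.        ]
screw [ 506.1366065  -236.58916983  146.        ]
```

View pics/crop1.png

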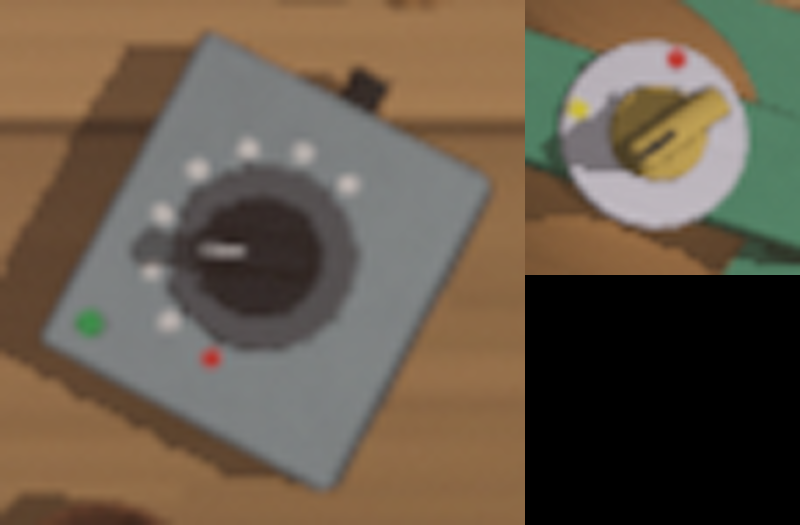

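Run:
```python
from h import *
f=load("top0")
A=lambda u,v,z: ray(f,240+u/7-.43,190+v/7-.43,z)[:2]
B=lambda u,v,z: ray(f,420+(u-525)/5.5-.4,199+v/5.5-.4,z)[:2]
ang=lambda d: np.degrees(np.arctan2(d[1],d[0])).round(1)
c=[A(207,32,60),A(492,183,60),A(330,490,60),A(42,340,60)]
m=np.mean(c,0); print("box",m,[np.linalg.norm(c[i]-c[i-1]).round() for i in range(4)],"x",ang(c[0]-c[3]),ang(c[1]-c[2]),"y",ang(c[3]-c[2])-90,ang(c[0]-c[1])-90)
print("foot",A(262,258,74),"red",ang(A(211,358,60)-m)); l=[A(200,250,104),A(245,250,104)]; print("line",l,ang(l[0]-m),ang(l[0]-l[1]))
C=B(656,135,146); print("collar",C,"red",ang(B(676,59,146)-C),"yel",ang(B(578,109,146)-C))
b=[B(637,153,185),B(722,100,185)]; print("bar",b,np.mean(b,0),ang(b[0]-b[1]))
```

```text
box [501.75298295 162.81630168] [np.float64(127.0), np.float64(119.0), np.float64(125.0), np.float64(118.0)] x -27.3 -27.6 y -27.1 -27.9
foot [501.70060159 163.64798047] red 150.4
line [array([502.7443834 , 182.56529751]), array([502.76469761, 166.82263877])] 87.1 90.1
collar [ 505.79166506 -235.20433065] red -16.5 yel 71.4
bar [array([ 495.80300779, -215.73325774]), array([ 517.72964774, -251.5929954 ])] [ 506.76632777 -233.66312657] 121.4
```

>>> {"api": "carry_out", "payload": {
  "increments": [
    [0.0854, 0, 0, -0.05, 0, 0, 0],
    [0.0854, 0, 0, -0.04, 0, 0, 0]
  ],
  "force": 40
}}

```text
time: 0.35
tcp_pos: [220.6, -584.6, 289.8]
ee_rot: [-0.0, 0.984, 0.179, -0.0]
force: [0.1, -0.2, -0.2]
opening: 0.999
finger_force: 0.0
```

>>> {"api": "carry_out", "payload": {
  "increments": [
    [0.0854, 0.03255, -0.01885, 0, 0, 0, 0],
    [0.0854, 0.03255, -0.01885, 0, 0, 0, 0],
    [0.0854, 0.03255, -0.01885, 0, 0, 0, 0],
    [0.0854, 0.03255, -0.01885, 0, 0, 0, 0],
    [0.0854, 0.03255, -0.01885, 0, 0, 0, 0],
    [0.0854, 0.03255, -0.01885, 0, 0, 0, 0],
    [0.0854, 0.03255, -0.01885, 0, 0, 0, 0],
    [0.0854, 0.03255, -0.01885, 0, 0, 0, 0],
    [0.0854, 0.03255, -0.01885, 0, 0, 0, 0],
    [0.0854, 0.03255, -0.01885, 0, 0, 0, 0],
    [0.0854, 0.03255, -0.01885, 0, 0, 0, 0],
    [0.0854, 0.03255, -0.01885, 0, 0, 0, 0]
  ]
}}

```text
time: 1.85
tcp_pos: [506.6, -234.2, 288.5]
ee_rot: [-0.0, 0.984, 0.179, -0.0]
force: [0.1, -1.0, 0.0]
opening: 1.008
finger_force: 0.0
```

```bash
cat >> h.py <<'E'
def plan(x,y,z,yaw):
    o=get_obs(); M=rot(o["ee_rot"]); d=M.inv().apply(np.array([x,y,z])-o["tcp_pos"])
    G=R.from_euler("z",yaw,degrees=True)*R.from_euler("x",180,degrees=True)
    print("q",o["joint_positions"].round(2),"tcp",o["tcp_pos"].round(1),"yaw",np.degrees(np.arctan2(*M.as_matrix()[[1,0],0])).round(1),"local shift",d.round(1),"rotvec",(M.inv()*G).as_rotvec().round(4),"t",o["time"])
E
python3 - <<'E'
from h import *
grab("wrist","w0"); plan(502,163,170,89)
E
```

```text
q [ 0.49  0.5  -0.24  1.64  0.13  1.01 -0.99] tcp [ 510.9 -227.7  288.7] yaw 21.1 local shift [ 132.  -367.2  120.6] rotvec [-3.0000e-04 -6.3000e-03 -1.1844e+00] t 1.9
```

>>> {"api": "carry_out", "payload": {
  "increments": [
    [0.0854, 0.0132, -0.0367, 0, 0, 0, 0],
    [0.0854, 0.0132, -0.0367, 0, 0, 0, 0],
    [0.0854, 0.0132, -0.0367, 0, 0, 0, 0],
    [0.0854, 0.0132, -0.0367, 0, 0, 0, 0],
    [0.0854, 0.0132, -0.0367, 0, 0, 0, 0],
    [0.0854, 0.0132, -0.0367, 0, 0, 0, 0],
    [0.0854, 0.0132, -0.0367, 0, 0, 0, 0],
    [0.0854, 0.0132, -0.0367, 0, 0, 0, 0],
    [0.0854, 0.0132, -0.0367, 0, 0, 0, 0],
    [0.0854, 0.0132, -0.0367, 0, 0, 0, 0],
    [0.0854, 0, 0, 0, 0, 0, 0]
  ]
}}

```text
time: 3.28
tcp_pos: [499.3, 158.7, 288.6]
ee_rot: [-0.001, 0.983, 0.183, -0.0]
force: [0.4, -0.6, 0.2]
opening: 0.996
finger_force: 0.0
```

>>> {"api": "carry_out", "payload": {
  "increments": [
    [0.0854, 0, 0, 0.01, 0, 0, -0.148],
    [0.0854, 0, 0, 0.02, 0, 0, -0.148],
    [0.0854, 0, 0, 0.02, 0, 0, -0.148],
    [0.0854, 0, 0, 0.02, 0, 0, -0.148],
    [0.0854, 0, 0, 0.02, 0, 0, -0.148],
    [0.0854, 0, 0, 0.02, 0, 0, -0.148],
    [0.0854, 0, 0, 0.01, 0, 0, -0.148],
    [0.0854, 0, 0, 0, 0, 0, -0.148],
    [0.0854, 0, 0, 0, 0, 0, 0],
    [0.0854, 0, 0, 0, 0, 0, 0]
  ]
}}

```text
time: 4.53
tcp_pos: [500.4, 153.9, 168.9]
ee_rot: [0.0, 0.717, 0.697, -0.0]
force: [0.3, 0.4, -0.1]
opening: 1.0
finger_force: 0.0
```

Run:
```python
from h import *
f=grab("wrist","w1"); plan(502,163,78,89)
print(proj(f,[502,163,104]),proj(f,[502,183,104]),proj(f,[502,163,74]))
```

```text
q [-0.05  0.64 -0.55  1.89  0.48  0.74 -0.9 ] tcp [500.3 154.1 169. ] yaw 88.4 local shift [ 8.9  1.4 91. ] rotvec [ 0.0003  0.0005 -0.0112] t 4.575
[321.37262584 190.21354708] [320.61867692 164.45466807] [321.28967354 179.78698637]
```

View pics/w1.png

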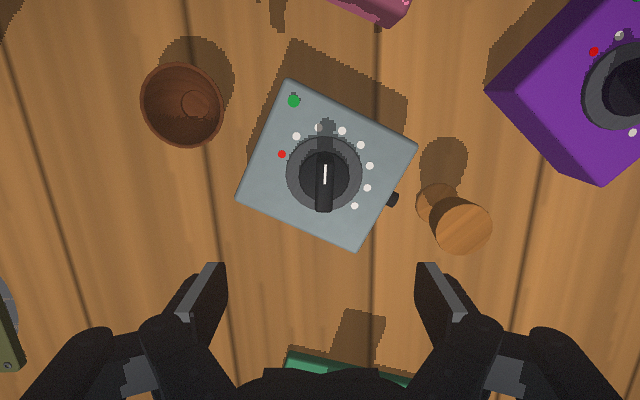

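>>> {"api": "carry_out", "payload": {
  "increments": [
    [0.0854, 0.005, 0.001, 0.02, 0, 0, 0],
    [0.0854, 0.005, 0.001, 0.02, 0, 0, 0],
    [0.07, 0, 0.001, 0.02, 0, 0, 0],
    [0.06, 0, 0, 0.02, 0, 0, 0],
    [0.05, 0, 0, 0.01, 0, 0, 0],
    [0.05, 0, 0, 0, 0, 0, 0],
    [0.05, 0, 0, 0, 0, 0, 0]
  ]
}}

```text
time: 5.45
tcp_pos: [503.9, 164.9, 79.5]
ee_rot: [0.0, 0.716, 0.698, 0.001]
force: [0.0, 0.0, -0.5]
opening: 0.585
finger_force: 0.0
```

>>> {"api": "carry_out", "payload": {
  "increments": [
    [0.0, 0, 0, 0, 0, 0, 0],
    [0.0, 0, 0, 0, 0, 0, 0],
    [0.0, 0, 0, 0, 0, 0, 0],
    [0.0, 0, 0, 0, 0, 0, 0],
    [0.0, 0, 0, 0, 0, 0, 0],
    [0.0, 0, 0, 0, 0, 0, 0]
  ],
  "force": 50
}}

```text
time: 6.2
tcp_pos: [503.5, 164.6, 78.9]
ee_rot: [0.0, 0.716, 0.698, -0.0]
force: [-0.1, 0.8, -0.2]
opening: -0.001
finger_force: 0.0
```

Run:
```python
from h import *
f=grab("wrist","w2"); s=grab("scene","s2")
c=np.zeros((400,800,3),np.uint8); c[:,:400]=f["pixels"][:,120:520]; c[:,400:]=cv2.resize(s["pixels"][140:240,310:410],(400,400),interpolation=cv2.INTER_CUBIC)
cv2.imwrite("pics/c2.png",c); print(get_obs())
```

```text
{'time': 6.3, 'joint_positions': array([-0.14254826,  0.77973558, -0.43453387,  1.94863202,  0.60767758,
        0.54514475, -1.02372227]), 'dq': array([-0.00078293, -0.00294566, -0.00028738, -0.00025345,  0.00270913,
        0.00054903,  0.00018699]), 'joint_torque': array([ 2.40900852e-03, -4.96660638e+01, -4.36063215e+00, -8.72654915e+00,
        6.28340553e-03,  1.68155624e-03,  3.73610391e-06]), 'tcp_pos': array([503.42989075, 164.64427453,  78.84916923]), 'ee_rot': array([ 2.86950782e-05,  7.16201541e-01,  6.97893509e-01, -3.91728790e-05]), 'force': array([-0.19613965, -0.19637562,  0.32399554]), 'ft_torque': array([-0.01394301, -0.00294138,  0.00387792]), 'finger_force': 0.0, 'opening': -0.0007646428771600149}
```

View pics/c2.png

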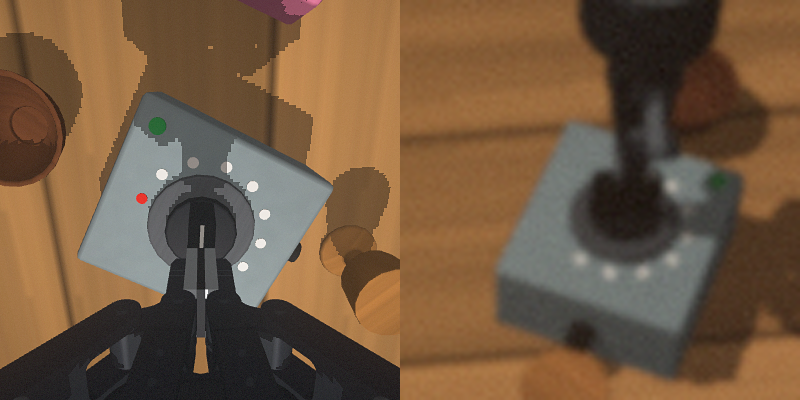

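Run:
```python
from h import *
f=load("w2")
for p in ([503.4,164.6,79],[503.4,164.6,104],[503.4,185,104],[503.4,143,104],[503.4,164.6,74],[503.4,186.6,74],[503.4,175.6,79]): print(p,proj(f,p)-[120,0])
s=load("s2")
for p in ([503.4,164.6,79],[503.4,164.6,104],[503.4,185,104],[503.4,143,104]): print((proj(s,p)-[310,140])*4+[400,0])
a=cv2.resize(f["pixels"][200:380,240:400],(711,800))[:600]
a=cv2.resize(f["pixels"][210:360,250:390],None,fx=4,fy=4,interpolation=cv2.INTER_CUBIC)
cv2.imwrite("pics/c3.png",np.clip(a.astype(float)*2,0,255).astype(np.uint8))
```

```text
[503.4, 164.6, 79] [199.16015553 238.15656018]
[503.4, 164.6, 104] [198.95518379 259.38448068]
[503.4, 185, 104] [197.83406379 222.39617581]
[503.4, 143, 104] [200.05108419 295.54073386]
[503.4, 164.6, 74] [199.19518921 234.52829315]
[503.4, 186.6, 74] [198.17410819 199.62384338]
[503.4, 175.6, 79] [198.64558286 220.65666607]
[623.65335363 202.70426247]
[626.61538691 177.66321896]
[660.45951538 175.11921156]
[590.72829486 180.36079256]
```

View pics/c3.png

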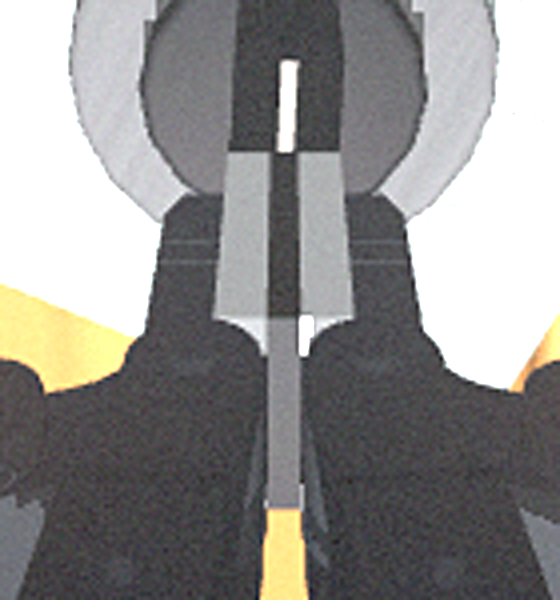

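The fingers shut to about 0 with no force. In the picture they sit over the bar, which shows through the gap between them, so the fingertips are higher than the TCP reading says. I'll check their height.

Run:
```python
from h import *
for n in("w1","w2"):
    f=load(n); print(f["origin"],rot(f["attitude"]).as_matrix().round(3).tolist(),f["mtx"][0][0])
f=load("w1"); print("row262 inner tips at heights:")
for z in (169,182,195,210,225): print(z,ray(f,225,262,z).round(1),ray(f,417,262,z).round(1))
f=load("w2"); print("tip far edge row 247")
for z in (79,90,104,110,120): print(z,ray(f,306,247,z).round(1),ray(f,337,247,z).round(1))
s=grab("scene","s3")["pixels"][100:230,310:420]
cv2.imwrite("pics/c4.png",np.clip(cv2.resize(s,None,fx=4.6,fy=4.6,interpolation=cv2.INTER_CUBIC).astype(float)*2.5,0,255).astype(np.uint8))
```

```text
[503.49816377 236.5512301  342.57808515] [[1.0, -0.027, -0.009], [-0.029, -0.947, -0.319], [-0.0, 0.319, -0.948]] 327.8231396923464
[506.33445075 247.18148112 252.57728729] [[1.0, -0.024, -0.008], [-0.025, -0.948, -0.318], [-0.0, 0.318, -0.948]] 327.8231396923464
row262 inner tips at heights:
169 [443.6 139.8 169. ] [558.3 136.5 169. ]
182 [448.1 147.1 182. ] [554.2 144.  182. ]
195 [452.6 154.3 195. ] [550.1 151.5 195. ]
210 [457.7 162.7 210. ] [545.3 160.2 210. ]
225 [462.9 171.  225. ] [540.6 168.8 225. ]
tip far edge row 247
79 [495.5 159.1  79. ] [513.7 158.6  79. ]
90 [496.2 164.7  90. ] [513.3 164.2  90. ]
104 [497.1 171.8 104. ] [512.7 171.4 104. ]
110 [497.4 174.8 110. ] [512.4 174.4 110. ]
120 [498.1 179.9 120. ] [512.  179.5 120. ]
```

View pics/c4.png

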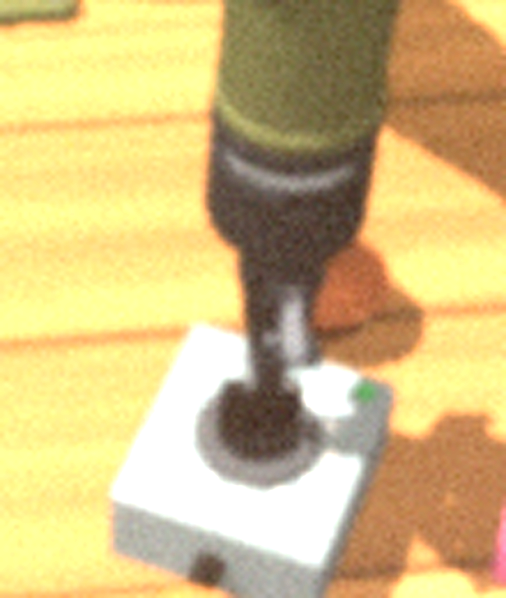

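Two pictures agree: the true fingertips are about 31 mm above the reported TCP. The open tips in w1 give 85 mm spacing at z≈213, against 182 expected. The shut tips in w2 sit at z≈111, against 79. In x and y the bar is centred, so I'll open, go about 30 mm lower in careful steps and grip.

>>> {"api": "carry_out", "payload": {
  "increments": [
    [0.05, 0, 0, 0, 0, 0, 0],
    [0.05, 0, 0, 0, 0, 0, 0],
    [0.05, 0, 0, 0, 0, 0, 0],
    [0.05, 0, 0, 0, 0, 0, 0],
    [0.05, 0, 0, 0.008, 0, 0, 0],
    [0.05, 0, 0, 0.008, 0, 0, 0],
    [0.05, 0, 0, 0.006, 0, 0, 0],
    [0.05, 0, 0, 0.004, 0, 0, 0],
    [0.05, 0, 0, 0, 0, 0, 0]
  ]
}}

```text
time: 7.48
tcp_pos: [503.2, 164.6, 52.5]
ee_rot: [-0.0, 0.716, 0.698, -0.0]
force: [-0.3, -0.3, -0.5]
opening: 0.588
finger_force: 0.0
```

>>> {"api": "carry_out", "payload": {
  "increments": [
    [0.0, 0, 0, 0, 0, 0, 0],
    [0.0, 0, 0, 0, 0, 0, 0],
    [0.0, 0, 0, 0, 0, 0, 0],
    [0.0, 0, 0, 0, 0, 0, 0],
    [0.0, 0, 0, 0, 0, 0, 0]
  ],
  "force": 50
}}

```text
time: 8.1
tcp_pos: [503.5, 164.7, 53.2]
ee_rot: [0.0, 0.716, 0.698, 0.0]
force: [-1.4, 0.6, 5.3]
opening: 0.151
finger_force: 52.4
```

>>> {"api": "carry_out", "payload": {
  "increments": [
    [0.0, 0, 0, 0, 0, 0, -0.1],
    [0.0, 0, 0, 0, 0, 0, -0.15],
    [0.0, 0, 0, 0, 0, 0, -0.15],
    [0.0, 0, 0, 0, 0, 0, -0.15],
    [0.0, 0, 0, 0, 0, 0, -0.15],
    [0.0, 0, 0, 0, 0, 0, -0.15],
    [0.0, 0, 0, 0, 0, 0, -0.1],
    [0.0, 0, 0, 0, 0, 0, -0.05],
    [0.0, 0, 0, 0, 0, 0, 0],
    [0.0, 0, 0, 0, 0, 0, 0]
  ]
}}

```text
time: 9.35
tcp_pos: [502.7, 164.4, 53.2]
ee_rot: [-0.0, 0.294, 0.956, -0.0]
force: [-3.6, -0.8, 8.2]
opening: 0.149
finger_force: 52.8
```

Run:
```python
from h import *
plan(503.5,164.7,53,152.5); o=get_obs(); print(o["force"].round(1),o["ft_torque"].round(2))
```

```text
q [-0.02  0.87 -0.66  1.96  0.91  0.64 -0.3 ] tcp [502.7 164.4  53.2] yaw 145.8 local shift [-0.5  0.7  0.2] rotvec [-0.0011 -0.0003 -0.1166] t 9.35
[-3.6 -0.8  8.2] [-0.2   0.65  0.08]
```

>>> {"api": "carry_out", "payload": {
  "increments": [
    [0.0, 0, 0, 0, 0, 0, -0.04],
    [0.0, 0, 0, 0, 0, 0, -0.04],
    [0.0, 0, 0, 0, 0, 0, -0.04],
    [0.0, 0, 0, 0, 0, 0, 0]
  ]
}}

```text
time: 9.85
tcp_pos: [502.6, 164.3, 53.2]
ee_rot: [-0.0, 0.236, 0.972, -0.001]
force: [-3.3, -1.1, 6.7]
opening: 0.147
finger_force: 52.8
```

Run:
```python
from h import *
plan(503.5,164.7,53,152.5); o=get_obs(); print(o["force"].round(1),o["ft_torque"].round(2))
```

```text
q [-0.    0.88 -0.69  1.95  0.93  0.66 -0.2 ] tcp [502.6 164.3  53.2] yaw 152.7 local shift [-0.6  0.8  0.2] rotvec [-0.0012 -0.0005  0.0032] t 9.85
[-3.3 -1.1  6.7] [-0.26  0.69 -0.03]
```

>>> {"api": "carry_out", "payload": {
  "increments": [
    [0.0, 0, 0, 0, 0, 0, -0.05],
    [0.0, 0, 0, 0, 0, 0, -0.05],
    [0.0, 0, 0, 0, 0, 0, 0],
    [0.0, 0, 0, 0, 0, 0, 0]
  ]
}}

```text
time: 10.35
tcp_pos: [502.6, 164.3, 53.3]
ee_rot: [-0.001, 0.192, 0.981, -0.0]
force: [-3.5, -0.6, 9.0]
opening: 0.15
finger_force: 82.5
```

Run:
```python
from h import *
plan(503.5,164.7,53,152.5); o=get_obs(); print(o["force"].round(1),o["ft_torque"].round(2))
```

```text
q [ 0.01  0.89 -0.71  1.95  0.94  0.68 -0.12] tcp [502.6 164.3  53.3] yaw 157.9 local shift [-0.6  0.7  0.3] rotvec [-0.0009 -0.0021  0.0942] t 10.35
[-3.5 -0.6  9. ] [-0.06  0.88 -2.1 ]
```

At the off stop: the torque jumps to −2.1 N m at yaw 158°. I'll ease off part of that twist, release, rise and check.

>>> {"api": "carry_out", "payload": {
  "increments": [
    [0.0, 0, 0, 0, 0, 0, 0.05],
    [0.0, 0, 0, 0, 0, 0, 0],
    [0.05, 0, 0, 0, 0, 0, 0],
    [0.05, 0, 0, 0, 0, 0, 0],
    [0.05, 0, 0, 0, 0, 0, 0],
    [0.05, 0, 0, -0.02, 0, 0, 0],
    [0.0854, 0, 0, -0.05, 0, 0, 0],
    [0.0854, 0, 0, -0.05, 0, 0, 0],
    [0.0854, 0, 0, -0.05, 0, 0, 0],
    [0.0854, 0, 0, -0.05, 0, 0, 0],
    [0.0854, 0, 0, -0.02, 0, 0, 0],
    [0.0854, 0, 0, 0, 0, 0, 0]
  ]
}}

```text
time: 11.85
tcp_pos: [504.1, 165.2, 294.1]
ee_rot: [0.001, 0.212, 0.977, 0.001]
force: [-1.1, -0.8, -0.7]
opening: 1.0
finger_force: 0.0
```

Run:
```python
from h import *
f=grab("wrist","w5"); plan(506,-235,300,121)
c=proj(f,[502.5,164,104]).astype(int); print(c,proj(f,[502.5-20*np.cos(np.radians(27.5)),164+20*np.sin(np.radians(27.5)),104]))
u,v=max(c[0]-60,0),max(c[1]-60,0)
cv2.imwrite("pics/c5.png",cv2.resize(f["pixels"][v:v+120,u:u+120],None,fx=4,fy=4,interpolation=cv2.INTER_CUBIC)); print(u,v)
```

```text
q [ 0.17  0.59 -0.97  1.7   0.53  1.14  0.19] tcp [503.4 164.5 292.7] yaw 155.5 local shift [-167.7 -362.6   -7.2] rotvec [0.000e+00 6.000e-04 6.029e-01] t 11.9
[317 163] [318.62246715 145.56191209]
257 103
```

View pics/c5.png

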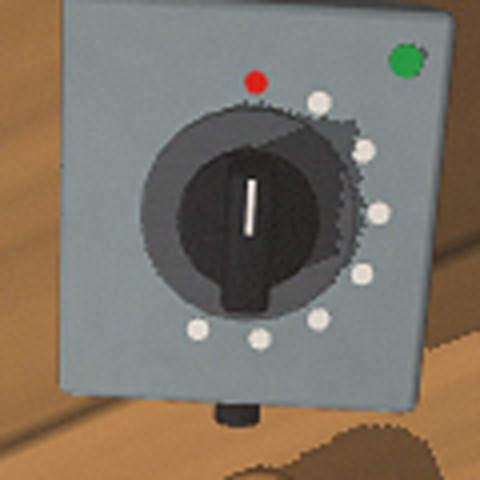

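The white line now points at the red dot, line at (250,207) and dot at (256,83), so the dial is off. On to the thumbscrew.

>>> {"api": "carry_out", "payload": {
  "increments": [
    [0.0854, -0.0168, -0.0363, 0, 0, 0, 0],
    [0.0854, -0.0168, -0.0363, 0, 0, 0, 0],
    [0.0854, -0.0168, -0.0363, 0, 0, 0, 0],
    [0.0854, -0.0168, -0.0363, 0, 0, 0, 0],
    [0.0854, -0.0168, -0.0363, 0, 0, 0, 0],
    [0.0854, -0.0168, -0.0363, 0, 0, 0, 0],
    [0.0854, -0.0168, -0.0363, 0, 0, 0, 0],
    [0.0854, -0.0168, -0.0363, 0, 0, 0, 0],
    [0.0854, -0.0168, -0.0363, 0, 0, 0, 0],
    [0.0854, -0.0168, -0.0363, 0, 0, 0, 0],
    [0.0854, 0, 0, 0, 0, 0, 0]
  ]
}}

```text
time: 13.28
tcp_pos: [504.3, -239.5, 290.0]
ee_rot: [-0.002, 0.215, 0.977, -0.001]
force: [-0.2, 1.1, -0.4]
opening: 0.998
finger_force: 0.0
```

>>> {"api": "carry_out", "payload": {
  "increments": [
    [0.0854, 0, 0, 0, 0, 0, 0.15],
    [0.0854, 0, 0, 0, 0, 0, 0.15],
    [0.0854, 0, 0, 0, 0, 0, 0.15],
    [0.0854, 0, 0, 0, 0, 0, 0.15],
    [0.0854, 0, 0, 0, 0, 0, 0],
    [0.0854, 0, 0, 0, 0, 0, 0],
    [0.0854, 0, 0, 0, 0, 0, 0]
  ]
}}

```text
time: 14.15
tcp_pos: [506.0, -235.0, 292.5]
ee_rot: [-0.0, 0.49, 0.872, 0.0]
force: [-0.4, 0.2, -0.1]
opening: 0.999
finger_force: 0.0
```

Run:
```python
from h import *
f=grab("wrist","w6"); plan(506,-235,132,121)
c=proj(f,[506,-235,185]); print(c,proj(f,[495.8,-215.7,185]))
u,v=(np.maximum(c-70,0)).astype(int)
cv2.imwrite("pics/c6.png",cv2.resize(f["pixels"][v:v+140,u:u+140],None,fx=4,fy=4,interpolation=cv2.INTER_CUBIC)); print(u,v)
```

```text
q [ 0.84  0.6  -0.84  1.62  0.48  1.14  0.42] tcp [ 506.  -235.1  292.6] yaw 121.2 local shift [1.000e-01 1.000e-01 1.606e+02] rotvec [-0.0001 -0.0005  0.0042] t 14.2
[319.44697509 185.46739397] [320.92620439 161.45688434]
249 115
```

View pics/c6.png

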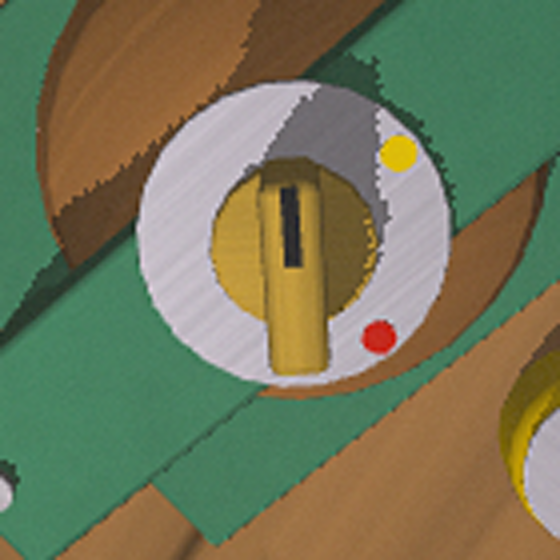

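Run:
```python
from h import *
f=load("w6"); P=lambda u,v,z: ray(f,249+u/4-.4,115+v/4-.4,z)[:2]
ang=lambda d: np.degrees(np.arctan2(d[1],d[0])).round(1)
a,b=P(289.5,182,185),P(299.5,372,185); print("bar",(a+b)/2,ang(a-b),np.linalg.norm(a-b))
C=P(294,233,146); print("collar",C,"red",ang(P(379,338,146)-C),"yel",ang(P(399,154,146)-C))
```

```text
bar [ 507.63492528 -232.86510388] 124.3 44.09240671792484
collar [ 507.22058391 -232.11943787] red -20.4 yel 69.0
```

>>> {"api": "carry_out", "payload": {
  "increments": [
    [0.0854, 0.001, 0.0023, 0.03, 0, 0, -0.04],
    [0.07, 0, 0, 0.04, 0, 0, 0],
    [0.06, 0, 0, 0.04, 0, 0, 0],
    [0.05, 0, 0, 0.03, 0, 0, 0],
    [0.05, 0, 0, 0.013, 0, 0, 0],
    [0.05, 0, 0, 0.005, 0, 0, 0],
    [0.05, 0, 0, 0, 0, 0, 0],
    [0.05, 0, 0, 0, 0, 0, 0]
  ]
}}

```text
time: 15.2
tcp_pos: [508.4, -233.4, 135.9]
ee_rot: [0.001, 0.474, 0.881, 0.0]
force: [-0.1, -0.1, -0.3]
opening: 0.584
finger_force: 0.0
```

>>> {"api": "carry_out", "payload": {
  "increments": [
    [0.0, 0, 0, 0, 0, 0, 0],
    [0.0, 0, 0, 0, 0, 0, 0],
    [0.0, 0, 0, 0, 0, 0, 0],
    [0.0, 0, 0, 0, 0, 0, 0],
    [0.0, 0, 0, 0, 0, 0, 0],
    [0.0, 0, 0, 0, 0, 0, 0]
  ],
  "force": 60
}}

```text
time: 15.95
tcp_pos: [507.0, -233.8, 135.5]
ee_rot: [-0.0, 0.474, 0.881, -0.001]
force: [-3.1, 0.2, 5.1]
opening: 0.149
finger_force: 58.9
```

Run:
```python
from h import *
plan(507.5,-233,133,124); o=get_obs(); print(o["force"].round(1),o["ft_torque"].round(2))
```

```text
q [ 0.76  0.78 -0.72  1.82  0.69  0.82  0.27] tcp [ 507.  -233.8  135.5] yaw 123.4 local shift [0.4 0.8 2.5] rotvec [-0.0013  0.0006 -0.01  ] t 15.95
[-3.1  0.2  5.1] [-0.11  0.4  -0.08]
```

>>> {"api": "carry_out", "payload": {
  "increments": [
    [0.0, 0, 0, 0, 0, 0, 0.1],
    [0.0, 0, 0, 0, 0, 0, 0.16],
    [0.0, 0, 0, 0, 0, 0, 0.16],
    [0.0, 0, 0, 0, 0, 0, 0.16],
    [0.0, 0, 0, 0, 0, 0, 0.16],
    [0.0, 0, 0, 0, 0, 0, 0.16],
    [0.0, 0, 0, 0, 0, 0, 0.16],
    [0.0, 0, 0, 0, 0, 0, 0.16],
    [0.0, 0, 0, 0, 0, 0, 0.16],
    [0.0, 0, 0, 0, 0, 0, 0.16],
    [0.0, 0, 0, 0, 0, 0, 0.16],
    [0.0, 0, 0, 0, 0, 0, 0.16]
  ]
}}

```text
time: 17.45
tcp_pos: [508.8, -234.4, 135.6]
ee_rot: [0.001, 0.99, 0.144, 0.001]
force: [0.8, -2.6, -0.0]
opening: 0.145
finger_force: 58.4
```

>>> {"api": "carry_out", "payload": {
  "increments": [
    [0.0, 0, 0, 0, 0, 0, 0.16],
    [0.0, 0, 0, 0, 0, 0, 0.1],
    [0.0, 0, 0, 0, 0, 0, 0.08],
    [0.0, 0, 0, 0, 0, 0, 0],
    [0.0, 0, 0, 0, 0, 0, 0]
  ]
}}

```text
time: 18.08
tcp_pos: [508.8, -234.8, 135.5]
ee_rot: [0.001, 1.0, -0.022, 0.001]
force: [2.4, -4.6, 2.7]
opening: 0.149
finger_force: 58.8
```

Run:
```python
from h import *
plan(507.5,-233,133,-19); o=get_obs(); print(o["force"].round(1),o["ft_torque"].round(2))
```

```text
q [ 0.41  0.69 -0.11  1.83  0.12  0.62 -1.38] tcp [ 508.8 -234.8  135.5] yaw -2.6 local shift [-1.4 -1.7  2.5] rotvec [ 0.0016 -0.0032  0.2869] t 18.075
[ 2.4 -4.6  2.7] [-1.05 -0.4  -0.01]
```

Still free at yaw −2.6°. I'll go on in small steps and watch the torque.

>>> {"api": "carry_out", "payload": {
  "increments": [
    [0.0, 0, 0, 0, 0, 0, 0.08],
    [0.0, 0, 0, 0, 0, 0, 0.08],
    [0.0, 0, 0, 0, 0, 0, 0.04],
    [0.0, 0, 0, 0, 0, 0, 0],
    [0.0, 0, 0, 0, 0, 0, 0]
  ]
}}

```text
time: 18.7
tcp_pos: [508.8, -235.0, 135.5]
ee_rot: [0.001, 0.993, -0.122, 0.002]
force: [2.6, -5.0, 1.6]
opening: 0.15
finger_force: 58.8
```

Run:
```python
from h import *
plan(507.5,-233,133,-19); o=get_obs(); print(o["force"].round(1),o["ft_torque"].round(2))
```

```text
q [ 0.38  0.69 -0.05  1.83  0.06  0.62 -1.52] tcp [ 508.8 -235.   135.5] yaw -14.0 local shift [-1.8 -1.6  2.5] rotvec [ 0.0014 -0.0036  0.0866] t 18.7
[ 2.6 -5.   1.6] [-1.17 -0.41 -0.06]
```

>>> {"api": "carry_out", "payload": {
  "increments": [
    [0.0, 0, 0, 0, 0, 0, 0.03],
    [0.0, 0, 0, 0, 0, 0, 0.03],
    [0.0, 0, 0, 0, 0, 0, 0],
    [0.0, 0, 0, 0, 0, 0, 0]
  ]
}}

```text
time: 19.2
tcp_pos: [508.8, -235.0, 135.5]
ee_rot: [0.001, 0.988, -0.152, 0.002]
force: [1.2, -5.4, 1.6]
opening: 0.145
finger_force: 58.8
```

Run:
```python
from h import *
plan(507.5,-233,133,-19); o=get_obs(); print(o["force"].round(1),o["ft_torque"].round(2))
```

```text
q [ 0.37  0.69 -0.03  1.84  0.04  0.62 -1.56] tcp [ 508.8 -235.   135.5] yaw -17.5 local shift [-1.8 -1.6  2.5] rotvec [ 0.0013 -0.0036  0.0265] t 19.2
[ 1.2 -5.4  1.6] [-1.2  -0.36 -0.07]
```

>>> {"api": "carry_out", "payload": {
  "increments": [
    [0.0, 0, 0, 0, 0, 0, 0.025],
    [0.0, 0, 0, 0, 0, 0, 0.025],
    [0.0, 0, 0, 0, 0, 0, 0]
  ]
}}

```text
time: 19.58
tcp_pos: [508.7, -235.1, 135.5]
ee_rot: [0.001, 0.985, -0.175, 0.002]
force: [1.1, -6.0, 1.3]
opening: 0.147
finger_force: 62.1
```

Run:
```python
from h import *
plan(507.5,-233,133,-19); o=get_obs(); print(o["force"].round(1),o["ft_torque"].round(2))
```

```text
q [ 0.36  0.69 -0.02  1.84  0.02  0.62 -1.59] tcp [ 508.7 -235.1  135.5] yaw -20.1 local shift [-1.9 -1.5  2.5] rotvec [ 0.0022 -0.0035 -0.0193] t 19.575
[ 1.1 -6.   1.3] [-1.34 -0.32  0.97]
```

>>> {"api": "carry_out", "payload": {
  "increments": [
    [0.0, 0, 0, 0, 0, 0, 0.025],
    [0.0, 0, 0, 0, 0, 0, 0.025],
    [0.0, 0, 0, 0, 0, 0, 0]
  ]
}}

```text
time: 19.95
tcp_pos: [508.7, -235.1, 135.6]
ee_rot: [0.002, 0.98, -0.197, 0.002]
force: [1.2, -6.8, 1.8]
opening: 0.148
finger_force: 78.5
```

Run:
```python
from h import *
plan(507.5,-233,133,-19); o=get_obs(); print(o["force"].round(1),o["ft_torque"].round(2))
```

```text
q [ 0.35  0.69 -0.    1.84  0.01  0.61 -1.63] tcp [ 508.7 -235.1  135.6] yaw -22.8 local shift [-2.  -1.5  2.6] rotvec [ 0.0028 -0.0036 -0.0656] t 19.95
[ 1.2 -6.8  1.8] [-1.42 -0.22  1.82]
```

Seated: torque rises from about −17.4° of yaw, reaching 1.8 N m at −22.8°. I'll back off to a yaw of about 72.8°, keeping the grip.

>>> {"api": "carry_out", "payload": {
  "increments": [
    [0.0, 0, 0, 0, 0, 0, -0.1],
    [0.0, 0, 0, 0, 0, 0, -0.15],
    [0.0, 0, 0, 0, 0, 0, -0.15],
    [0.0, 0, 0, 0, 0, 0, -0.15],
    [0.0, 0, 0, 0, 0, 0, -0.15],
    [0.0, 0, 0, 0, 0, 0, -0.15],
    [0.0, 0, 0, 0, 0, 0, -0.15],
    [0.0, 0, 0, 0, 0, 0, -0.15],
    [0.0, 0, 0, 0, 0, 0, -0.15],
    [0.0, 0, 0, 0, 0, 0, -0.15],
    [0.0, 0, 0, 0, 0, 0, -0.1],
    [0.0, 0, 0, 0, 0, 0, 0]
  ]
}}

```text
time: 21.45
tcp_pos: [508.1, -233.7, 135.5]
ee_rot: [0.001, 0.841, 0.542, 0.0]
force: [0.9, -3.3, 5.5]
opening: 0.148
finger_force: 59.2
```

>>> {"api": "carry_out", "payload": {
  "increments": [
    [0.0, 0, 0, 0, 0, 0, -0.05],
    [0.0, 0, 0, 0, 0, 0, 0],
    [0.0, 0, 0, 0, 0, 0, 0]
  ]
}}

```text
time: 21.82
tcp_pos: [508.1, -233.7, 135.5]
ee_rot: [0.001, 0.827, 0.562, 0.0]
force: [1.0, -2.7, 5.5]
opening: 0.148
finger_force: 59.3
```

Run:
```python
from h import *
plan(507.5,-233,133,72.8); o=get_obs(); print(o["force"].round(1),o["ft_torque"].round(2),o["opening"],o["finger_force"])
```

```text
q [ 0.62  0.72 -0.47  1.82  0.47  0.71 -0.49] tcp [ 508.1 -233.7  135.5] yaw 68.4 local shift [ 0.4 -0.8  2.5] rotvec [ 0.0015  0.0006 -0.077 ] t 21.825
[ 1.  -2.7  5.5] [-0.7  -0.2   0.11] 0.14792480308087297 59.27971959114075
```

>>> {"api": "carry_out", "payload": {
  "increments": [
    [0.0, 0, 0, 0, 0, 0, -0.04],
    [0.0, 0, 0, 0, 0, 0, -0.037],
    [0.0, 0, 0, 0, 0, 0, 0],
    [0.0, 0, 0, 0, 0, 0, 0]
  ]
}}

```text
time: 22.32
tcp_pos: [508.0, -233.7, 135.5]
ee_rot: [0.001, 0.805, 0.594, 0.0]
force: [1.3, -3.6, 5.7]
opening: 0.149
finger_force: 59.4
```

Run:
```python
from h import *
f=grab("wrist","w9"); plan(507.5,-233,133,72.8)
c=proj(f,[507,-233,165]); u,v=(np.maximum(c-[70,100],0)).astype(int); print(u,v)
a=cv2.resize(f["pixels"][v:v+150,u:u+140],None,fx=4,fy=4,interpolation=cv2.INTER_CUBIC)
cv2.imwrite("pics/c9.png",np.clip(a.astype(float)*1.5,0,255).astype(np.uint8))
```

```text
q [ 0.64  0.72 -0.49  1.82  0.49  0.72 -0.43] tcp [ 508.  -233.7  135.5] yaw 72.9 local shift [ 0.5 -0.7  2.5] rotvec [0.0012 0.0007 0.0009] t 22.375
247 163
```

View pics/c9.png

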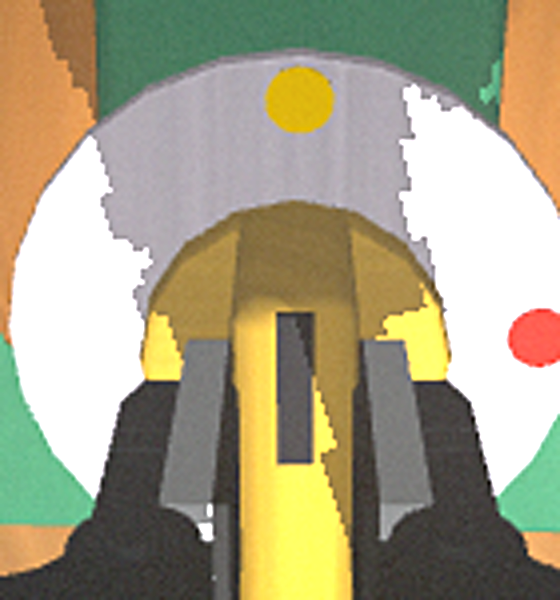

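The wing bar is held between the pads. Its black line at (295,388) points straight at the yellow dot at (299,100), which is a quarter turn back. Handing in.

```bash
python3 -c "
from h import *
print(workorder.finish_job())"
```

```text
the job is handed in; nothing more can be done
None
```

I turned the dial to its off stop, then seated the thumbscrew and backed it off a quarter turn, and handed the job in at about 22 s with the thumbscrew still gripped; the egg cup, tin and bowl were never touched on purpose, but I didn't check them in a final picture.

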